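# Ready the fuel transfer pump

## Task

Get the fuel transfer pump ready, using only the fingertips: first lightly touch the top of the round brass static-discharge pad, then gently push in the blue meter button on the console until it is fully in, and last gently push in the green pump button in the same way. Do not touch the red stop button, leave the filter, spray can and nozzle where they stand, and finish clear of everything.

Things in the scene. Friction and masses are not known exactly. Their poses are not given: they have to be found in the camera images.
- earth_pad: Brass static-discharge pad: a flat, level disc 60 mm across and 8 mm thick on a black pedestal (48 mm across, on a foot 90 mm across) that is fixed to the bench. The origin is the centre of the disc's top face, 68 mm above the bench; z is up. The disc is sprung: it starts to give at about 1 N and sinks at most 14 mm, at 0.5 N per mm, and comes back up when released. A touch counts from 0.5 N, kept 0.1 s.
- console: The dispensing console: a black box with an aluminium top, 134 (x) by 270 (y) by 70 mm high, fixed to the bench, with three buttons in a row along its y axis, 85 mm apart. Which colour stands where changes from start to start. Origin at the centre of its underside, z up.
- meter_top (a point): The blue button head, the meter button: a 36 mm disc, 8 mm thick, on an 18 mm stem, facing up. This point is the centre of its top face, 100 mm above the bench when fully out, 86 mm when fully in.
- meter (a joint): How far the blue button is pushed in, m: 0 fully out, 0.014 fully in (starts at 0 to 0.003). It moves straight down against about 3 N of friction and stays wherever it is left. Once it is fully in, the cap on it gives a further 6 mm on a cushion spring (5 N at first, then 1 N per mm) and then stops hard; the cap springs back when released, the button stays in. It counts as in from 0.012.
- meter_base: The steel collar of the blue button, 54 mm across and 4 mm high, on the console. Origin at the centre of its underside, 70 mm above the bench; z up.
- pump_top (a point): The green button head, the pump button: a 36 mm disc, 8 mm thick, on an 18 mm stem, facing up. This point is the centre of its top face, 100 mm above the bench when fully out, 86 mm when fully in.
- pump (a joint): How far the green button is pushed in, m: just as for the blue one (0 out, 0.014 fully in, starts at 0 to 0.003, about 3 N, stays where it is left, same cushion, counts as in from 0.012).
- pump_base: The steel collar of the green button, 54 mm across and 4 mm high, on the console. Origin at the centre of its underside, 70 mm above the bench; z up.
- stop_top (a point): The red stop button, a disc 44 mm across with a yellow collar: this point is the centre of its top face, 100 mm above the bench. It is to be left alone.
- stop (a joint): How far the red stop button is pushed in, m: 0 fully out, as it starts and must stay.
- stop_base: The yellow collar of the red stop button, 54 mm across and 4 mm high, on the console. Origin at the centre of its underside, 70 mm above the bench; z up.
- filter: Bystander: a loose orange filter cartridge, upright, 72 mm across and 95 mm high, 0.35 kg, to the right of the console. Origin at the centre of its underside.
- spray: Bystander: a loose spray can with a white top and a blue band, upright, 56 mm across and about 150 mm high, behind the console and the pad. Origin at the centre of its underside.
- nozzle: Bystander: a loose aluminium fuel nozzle, 0.9 kg, lying on the bench behind the console, about 240 mm long along its y axis and 45 mm high, its trigger guard reaching 80 mm to its +x. Origin on the bench under the middle of its barrel.

How it is judged:
By the outcome, as a careful person would: the job done as asked, in the order asked, and still so for the second after the job is handed in, with the robot touching nothing.
It also fails if it takes over 58 s, if anything falls off the work surface, if the arm or the gripper's body presses on something with over 40 N, if the wrist force passes 120 N, or if a joint passes its speed limit or range.

## Robot

A 6-joint arm with a two-finger parallel gripper is mounted at the origin on the work surface. World frame = base frame: x ahead of the robot, y to its left, z up, the work surface at z = 0. Lengths are in m, angles in degrees, forces in N, time in s.
With the tool pointing down it reaches from about 0.35 to 0.875 m from the base axis. Payload 4.2 kg.
Tool frame: the origin (TCP) lies midway between the tips of the shut fingers; the grasp point (between the pads) lies 19 mm behind it; z points along the fingers, y is the line along which they close (so a half turn about z gives the same grasp; the last joint's range is limited). The gripper opens to 87 mm and grips with 3 to 60 N. Pads are 19 mm wide; open, the fingers measure 117 mm over their backs; the gripper's body (75 mm by 190 mm) begins 51 mm behind the grasp point.
Start: joints at [14.817, 22.042, 0.453, 0, -68.411, -14.817], TCP at [0.625, 0, 0.223] pointing down, gripper open.
Joint ranges: [-179.83, 179.83], [-69.29, 118.12], [-61.27, 80.66], [-181.25, 117.63], [-171.15, -9.14], [-177.46, 177.46]. Speed limits (degrees/s): [159.86, 159.86, 180, 180, 180, 180].

## Interface

Orientations are given as a 3x3 rotation matrix whose columns are the frame's x, y, z axes.
In Python, from station import sense, capture, finish_job, silhouettes, landmark_of gives the robot as it stands.
- The arm moves only by the tool step_arm, never from a script. Its arguments are lists of equal length, an entry for each row: "linear": the shift along the tool's x, y, z in mm, a list of three; "delta_rot": the turn, a rotation vector about the tool's x, y, z in rad, a list of three; "grip": the finger opening in mm, from 0 to 87. A call has 1 to 10 rows; each row shifts and turns the commanded pose from where the row before left it, along the tool's axes as they then stand; what a row does not reach is not made up. A row lasts 1/8 s, in which the tool goes at most 62.5 mm and 10.7 degrees, less where a joint would pass 70% of its speed; a pose out of reach is approached as far as the arm can. A call with a gripper value outside its range is refused whole. The fingers move at their own pace and stop on an object; the grip force is fixed at half the most. Time passes only in rows, so rows that do not move let the fingers close. It gives the time, the measured TCP pose, the force, the opening and the grip force at its end, in the units of the state.
- sense(): the state, without advancing time (a new reading comes with each control period).
- capture(name): name is "scene" or "side" or "wrist"; returns a dict with "img" (384x512x3 uint8, red, green, blue), "fx", "fy", "cx", "cy" (pixels), "world_to_cam" (4x4, takes a point from world to camera coordinates); the wrist camera has in their place "mount" (4x4, takes a point from camera to tool coordinates, whose origin is the TCP and whose axes are the flange's). Camera axes: x right, y up, looking along -z (the intrinsics and any distortion apply to the point x, -y, -z); pixel columns grow to the right and rows downward; lengths in m; the calibration is good to about 2 mm. A picture is of the moment at which its call begins: read the wrist's pose just before it. There is no depth.
- finish_job(): hands the job in; it is judged then, once.
Trained networks look in the newest picture that a camera, given by its name, has taken for a name from the list of things; names that differ only in an ending like _2 or _b are one class to them, and where a whole thing is asked for, a point or a joint stands for the part that bears it (a point fixed in the world has none). Each returns a list of dicts, best first, with "score" (0 to 1); they miss things now and then, are a little off and sometimes report something else, mostly with a low value. They report only what shows in the picture. A call takes as long as a camera call.
- silhouettes(camera, label): "mask" (384x512 bool, what is visible of it) and "point" ([column, row] in pixels, amid what is visible of it).
- landmark_of(camera, label): "point" ([column, row] in pixels: a listed point, or the origin of a listed thing).
The state is a dict: "time_s": time; "joints": joint angles; "joint_velocities": joint speeds; "effort": joint torques, N m; "tcp_pos": TCP position; "ee_rot": TCP orientation; "wrist_force": force on the tool from outside, world axes, zero at the start; "moment": the same for the moment, N m; "gripper_width": opening from 0.0 (shut) to 1.0 (fully open); "gripper_force": force on a finger pad.
Only numpy, scipy, OpenCV 4.12 (cv2) and the standard library are available. Lean on these libraries where they do the work, as an engineer would, in place of code of your own. Each camera call takes 0.05 s, during which the arm holds its last target. There are 200 camera calls.

## Working session

There is one attempt and no reset: what is moved stays moved. The work goes in short steps, Python scripts to look and compute and a tool call to move; the robot and the scene stay as the last step left them, time stands still between calls to the robot, and variables do not carry over. Pictures are saved under pics/ and viewed, at most 10 in all, crops included, and the job is handed in when it is done.

Besides the shell and the picture viewer there is one more tool, called after "Emit:" as name(argument=value, ...), one argument or row to a line, values as JSON. step_arm: Moves the arm, as the interface text tells. Its arguments: {"type":"object","properties":{"linear":{"type":"array"},"delta_rot":{"type":"array"},"grip":{"type":"array"}},"required":["linear","delta_rot","grip"]}

```bash
mkdir -p pics; cat > h.py <<'E'
import numpy as np, cv2
from station import sense, capture, silhouettes, landmark_of
def ray(c,p,s=None):
    d=c.get('dist'); 
    x=(p[0]-c['cx'])/c['fx']; y=(p[1]-c['cy'])/c['fy']
    v=np.array([x,-y,-1.])
    if 'world_to_cam' in c: T=np.linalg.inv(c['world_to_cam'])
    else:
        W=np.eye(4); W[:3,:3]=np.array(s['ee_rot']); W[:3,3]=s['tcp_pos']; T=W@np.array(c['mount'])
    return T[:3,3],T[:3,:3]@v
def atz(c,p,z,s=None):
    o,d=ray(c,p,s); return o+d*(z-o[2])/d[2]
Z=dict(earth_pad=.068,meter_top=.098,pump_top=.098,stop_top=.1,meter_base=.07,pump_base=.07,stop_base=.07,console=0,filter=0,spray=0,nozzle=0)
def look(cam,names=Z):
    s=sense(); c=capture(cam)
    for n in names:
        r=landmark_of(cam,n)[:2]
        for q in r: print(cam,n,round(q['score'],2),np.round(q['point'],1),np.round(atz(c,q['point'],Z[n],s),4))
    return c
E
python3 - <<'E'
from h import *
s=sense(); print(s)
im=[]
for cam in ['scene','side','wrist']:
    c=look(cam); print({k:v for k,v in c.items() if k not in('img','world_to_cam','mount')})
    cv2.imwrite(f'pics/{cam}0.png',c['img'][:,:,::-1])
print(sense()['time_s'])
E
```

```text
{'time_s': 0.0, 'joints': array([ 1.48181525e+01,  2.20919946e+01,  3.77996348e-01, -3.08741303e-02,
       -6.84111066e+01, -1.48160919e+01]), 'joint_velocities': array([ 0.07762472,  0.03681231,  0.0733979 ,  0.07269407, -0.09634949,
       -0.06190551]), 'effort': array([ 5.69075401e-04, -3.90661991e+01,  1.87403029e+01,  4.22001421e+00,
        1.09914420e-02, -1.81494070e-04]), 'tcp_pos': array([6.24379748e-01, 4.13565017e-05, 2.21429556e-01]), 'ee_rot': array([[-1.62767213e-04, -9.99997480e-01, -2.23897035e-03],
       [-9.99999984e-01,  1.62933372e-04, -7.40299915e-05],
       [ 7.43946080e-05,  2.23895827e-03, -9.99997491e-01]]), 'wrist_force': array([0.71560126, 0.24842805, 0.03108326]), 'moment': array([-0.00334717, -0.02989709, -0.0074076 ]), 'gripper_force': 0.0, 'gripper_width': 1.0028877992193341}
scene earth_pad 0.68 [360.9 141. ] [0.5322 0.3026 0.068 ]
scene meter_top 0.46 [213.  160.7] [ 0.4741 -0.0921  0.098 ]
scene pump_top 0.46 [183.7 176.9] [ 0.4972 -0.1737  0.098 ]
scene stop_top 0.52 [245.  148.5] [ 0.4675 -0.0044  0.1   ]
scene meter_base 0.81 [215.2 172.1] [ 
[... 1214 characters left out ...]
0.7154 0.225  0.    ]
side nozzle 0.93 [225.6 193.5] [ 0.7266 -0.1481  0.    ]
{'fx': 382.21853506893757, 'fy': 382.21853506893757, 'cx': 251.20456118770852, 'cy': 191.78061071720674}
wrist meter_top 0.71 [404.3  87. ] [ 0.4871 -0.0904  0.098 ]
wrist stop_top 0.79 [406.5 178.1] [ 0.4735 -0.0089  0.1   ]
wrist meter_base 0.88 [392.9  88.8] [ 0.4844 -0.0895  0.07  ]
wrist stop_base 0.76 [395.9 170.8] [ 0.4698 -0.0089  0.07  ]
wrist console 0.62 [352.2  86.4] [ 0.5013 -0.0935  0.    ]
wrist spray 0.79 [174.3 317.9] [0.7317 0.2313 0.    ]
wrist nozzle 0.6 [146.1  32.3] [ 0.7368 -0.1501  0.    ]
{'fx': 311.591033342697, 'fy': 311.591033342697, 'cx': 247.1658472077894, 'cy': 194.1778693881984}
1.8
```

View pics/scene0.png

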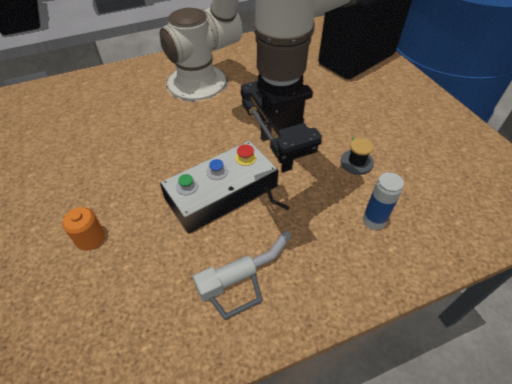

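View pics/side0.png

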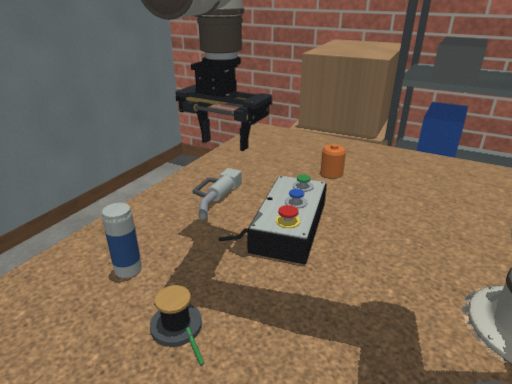

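The scene view shows green (186,181), blue (217,166) and red (246,152) along the console, with the pad at about (361,147). The side view agrees, with the pad top at (173,298). I'll shut the fingers and move above the pad.

Emit:
step_arm(
  linear=[
    [-50,15,0],
    [-50,15,0],
    [-50,15,0],
    [-50,15,0],
    [-50,14,0],
    [-49,14,0],
    [0,0,0],
    [0,0,0],
  ],
  delta_rot=[
    [0,0,0],
    [0,0,0],
    [0,0,0],
    [0,0,0],
    [0,0,0],
    [0,0,0],
    [0,0,0],
    [0,0,0],
  ],
  grip=[0,0,0,0,0,0,0,0],
)

```text
time_s: 2.8
tcp_pos: [0.5369, 0.2989, 0.2225]
ee_rot: [[0.0, -1.0, -0.0], [-1.0, -0.0, -0.0], [0.0, 0.0, -1.0]]
wrist_force: [1.0, -0.0, -0.7]
gripper_width: 0.173
gripper_force: 0.0
```

```bash
python3 - <<'E'
from h import *
s=sense(); print(s['time_s'],s['tcp_pos'],s['gripper_width'],s['wrist_force'])
c=look('wrist',['earth_pad','spray']); print(np.round(c['mount'],3))
for q in silhouettes('wrist','earth_pad')[:1]:
    m=q['mask']; print(q['score'],q['point'],m.sum())
cv2.imwrite('pics/wrist1.png',c['img'][:,:,::-1])
d=look('side',['earth_pad'])
W=np.eye(4); W[:3,:3]=s['ee_rot']; W[:3,3]=s['tcp_pos']
E
```

```text
2.8 [0.53687441 0.29887837 0.22245062] 0.1728331927745497 [ 1.03975951 -0.04330877 -0.65287294]
wrist spray 0.66 [ 84.2 105.3] [0.7298 0.227  0.    ]
[[ 0.001  0.954  0.301  0.083]
 [ 1.    -0.001 -0.001  0.001]
 [-0.     0.301 -0.954 -0.163]
 [ 0.     0.     0.     1.   ]]
0.58 [236.0, 176.2] 2419
side earth_pad 0.73 [172.5 295. ] [0.5476 0.2925 0.068 ]
```

View pics/wrist1.png

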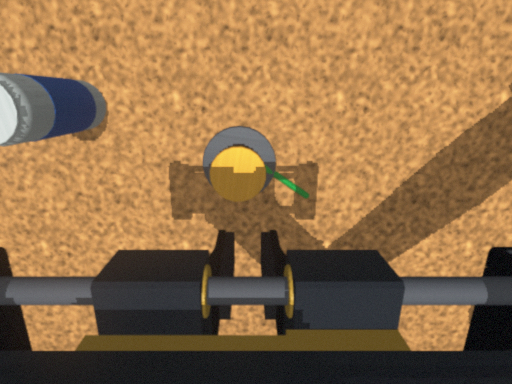

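The wrist view shows the pad disc at about (238,173), radius 28 px, with the spray can clear at the left and the fingers still closing at about (248,240).

```bash
python3 - <<'E'
from h import *
s=sense(); c=capture('wrist')
h=cv2.cvtColor(c['img'],cv2.COLOR_RGB2HSV); b=(h[...,0]>15)&(h[...,0]<30)&(h[...,1]>190)
b[:140]=0;b[215:]=0;b[:,:200]=0;b[:,280:]=0
ys,xs=np.nonzero(b);e=cv2.minEnclosingCircle(np.c_[xs,ys].astype(np.float32)); print(e,b.sum())
print(atz(c,(238,173),.068,s),atz(c,e[0],.068,s), s['gripper_width'])
for cam,p in(('scene',(361,147)),('side',(173,298))): print(atz(capture(cam),p,.068))
E
```

```text
((264.0, 180.0), 9.999999747378752e-05) 1
[0.54602876 0.29217547 0.068     ] [0.51871042 0.29974726 0.068     ] 0.007266969077252557
[0.55185255 0.29017568 0.068     ]
[0.54234191 0.29755809 0.068     ]
```

Emit:
step_arm(
  linear=[
    [7,-9,20],
    [0,0,35],
    [0,0,35],
    [0,0,30],
    [0,0,12],
    [0,0,5],
    [0,0,0],
  ],
  delta_rot=[
    [0,0,0],
    [0,0,0],
    [0,0,0],
    [0,0,0],
    [0,0,0],
    [0,0,0],
    [0,0,0],
  ],
  grip=[0,0,0,0,0,0,0],
)

```text
time_s: 4.12
tcp_pos: [0.5465, 0.2924, 0.0864]
ee_rot: [[0.0, -1.0, 0.001], [-1.0, -0.0, 0.001], [-0.001, -0.001, -1.0]]
wrist_force: [-0.0, 0.4, 0.1]
gripper_width: 0.007
gripper_force: 0.0
```

```bash
python3 - <<'E'
from h import *
s=sense(); c=capture('wrist'); print(s['tcp_pos'])
d=capture('scene');e=capture('side')
f=lambda i,x,y,w=64,h=48: cv2.resize(i[y-h:y+h,x-w:x+w,::-1],(400,300))
cv2.imwrite('pics/t1.png',np.vstack([np.hstack([f(c['img'],250,200,100,75),f(d['img'],361,140)]),np.hstack([f(e['img'],174,280),cv2.resize(c['img'][:,:,::-1],(400,300))])]))
E
```

```text
[0.54650643 0.29239618 0.08635763]
```

View pics/t1.png

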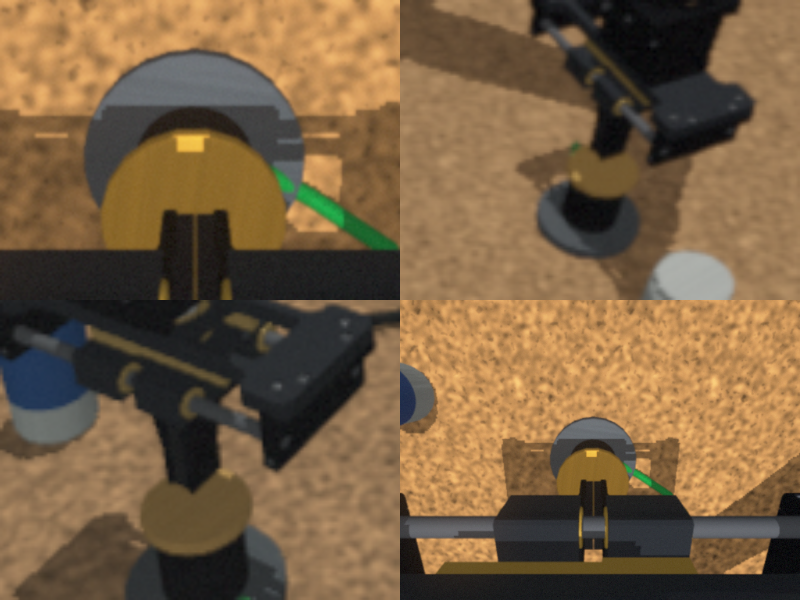

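All three views show the shut fingertips a little above the disc and close to its centre, so I'll descend in small steps.

Emit:
step_arm(
  linear=[
    [0,0,8],
    [0,0,5],
    [0,0,3],
    [0,0,2],
    [0,0,2],
    [0,0,0],
  ],
  delta_rot=[
    [0,0,0],
    [0,0,0],
    [0,0,0],
    [0,0,0],
    [0,0,0],
    [0,0,0],
  ],
  grip=[0,0,0,0,0,0],
)

```text
time_s: 5.03
tcp_pos: [0.5459, 0.2919, 0.0656]
ee_rot: [[0.0, -1.0, -0.0], [-1.0, -0.0, -0.0], [0.0, 0.0, -1.0]]
wrist_force: [-0.5, -0.3, 1.8]
gripper_width: 0.01
gripper_force: 0.9
```

Emit:
step_arm(
  linear=[
    [0,0,1],
    [0,0,0],
    [0,0,0],
  ],
  delta_rot=[
    [0,0,0],
    [0,0,0],
    [0,0,0],
  ],
  grip=[0,0,0],
)

```text
time_s: 5.4
tcp_pos: [0.546, 0.292, 0.0647]
ee_rot: [[-0.0, -1.0, 0.0], [-1.0, 0.0, -0.0], [0.0, -0.0, -1.0]]
wrist_force: [-1.0, -0.4, 2.4]
gripper_width: 0.006
gripper_force: 1.2
```

The pad has been pressed with a steady 2.4 N, sinking about 3 mm. Next I go up and over to the blue button.

Emit:
step_arm(
  linear=[
    [0,0,-10],
    [0,0,-50],
    [0,0,-55],
    [20,0,-40],
    [55,10,0],
    [60,10,0],
    [60,10,0],
    [60,10,0],
    [60,10,0],
    [57,10,0],
  ],
  delta_rot=[
    [0,0,0],
    [0,0,0],
    [0,0,0],
    [0,0,0],
    [0,0,0],
    [0,0,0],
    [0,0,0],
    [0,0,0],
    [0,0,0],
    [0,0,0],
  ],
  grip=[0,0,0,0,0,0,0,0,0,0],
)

```text
time_s: 6.65
tcp_pos: [0.4857, -0.0817, 0.2204]
ee_rot: [[0.0, -1.0, 0.002], [-1.0, -0.0, 0.0], [-0.0, -0.002, -1.0]]
wrist_force: [1.0, 0.2, 0.6]
gripper_width: 0.005
gripper_force: 0.0
```

Emit:
step_arm(
  linear=[
    [10,0,0],
    [0,0,0],
    [0,0,0],
  ],
  delta_rot=[
    [0,0,0],
    [0,0,0],
    [0,0,0],
  ],
  grip=[0,0,0],
)

```text
time_s: 7.02
tcp_pos: [0.4864, -0.089, 0.2197]
ee_rot: [[0.001, -1.0, 0.001], [-1.0, -0.001, 0.0], [-0.0, -0.001, -1.0]]
wrist_force: [-0.3, -0.3, -0.4]
gripper_width: 0.004
gripper_force: 0.0
```

```bash
python3 - <<'E'
from h import *
s=sense(); print(s['time_s'],s['tcp_pos'],s['wrist_force'])
c=look('wrist',['meter_top','meter_base','pump_top','pump_base','stop_top','stop_base'])
for n in ('meter_top','pump_top','stop_top'):
    for q in silhouettes('wrist',n)[:1]: print(n,q['score'],q['point'])
cv2.imwrite('pics/w2.png',c['img'][:,:,::-1])
E
```

```text
7.025 [ 0.48644926 -0.08898748  0.21968416] [-0.31413204 -0.27531048 -0.38361105]
wrist meter_top 0.74 [248.4 186.6] [ 0.4844 -0.0896  0.098 ]
wrist meter_base 0.88 [248.  177.1] [ 0.4848 -0.0917  0.07  ]
wrist pump_top 0.7 [224.2  92.6] [ 0.5058 -0.1745  0.098 ]
wrist pump_base 0.91 [226.4  91.2] [ 0.5056 -0.176   0.07  ]
wrist pump_base 0.4 [ 34.6 115. ] [ 0.6928 -0.1534  0.07  ]
wrist stop_base 0.6 [262.  249.8] [ 0.4688 -0.0082  0.07  ]
meter_top 0.76 [244.3, 187.9]
pump_top 0.67 [224.9, 93.5]
```

View pics/w2.png

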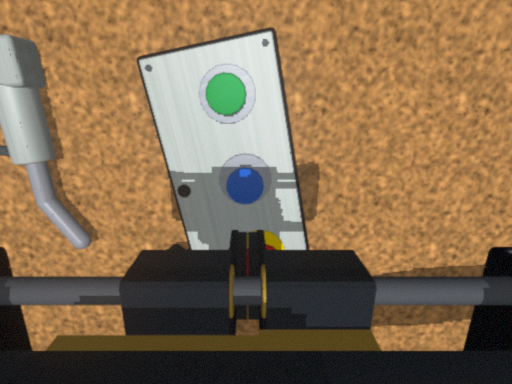

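Blue's top is at (245,186) directly below the tool and green at (226,93). The 85.7 mm spacing matches the 85 mm given. I'll descend on blue.

Emit:
step_arm(
  linear=[
    [1,0,30],
    [0,0,40],
    [0,0,30],
    [0,0,10],
    [0,0,4],
    [0,0,3],
    [0,0,3],
    [0,0,3],
    [0,0,3],
    [0,0,3],
  ],
  delta_rot=[
    [0,0,0],
    [0,0,0],
    [0,0,0],
    [0,0,0],
    [0,0,0],
    [0,0,0],
    [0,0,0],
    [0,0,0],
    [0,0,0],
    [0,0,0],
  ],
  grip=[0,0,0,0,0,0,0,0,0,0],
)

```text
time_s: 8.78
tcp_pos: [0.4867, -0.0909, 0.0908]
ee_rot: [[0.0, -1.0, 0.002], [-1.0, -0.0, 0.0], [-0.0, -0.002, -1.0]]
wrist_force: [1.4, 0.8, 2.5]
gripper_width: 0.003
gripper_force: 1.3
```

Emit:
step_arm(
  linear=[
    [0,0,2],
    [0,0,2],
    [0,0,0],
  ],
  delta_rot=[
    [0,0,0],
    [0,0,0],
    [0,0,0],
  ],
  grip=[0,0,0],
)

```text
time_s: 9.15
tcp_pos: [0.4862, -0.091, 0.0864]
ee_rot: [[0.0, -1.0, 0.0], [-1.0, -0.0, -0.0], [0.0, -0.0, -1.0]]
wrist_force: [1.5, -0.3, 2.5]
gripper_width: 0.001
gripper_force: 0.9
```

Emit:
step_arm(
  linear=[
    [0,0,1],
    [0,0,1],
    [0,0,0],
    [0,0,0],
  ],
  delta_rot=[
    [0,0,0],
    [0,0,0],
    [0,0,0],
    [0,0,0],
  ],
  grip=[0,0,0,0],
)

```text
time_s: 9.65
tcp_pos: [0.4862, -0.091, 0.0851]
ee_rot: [[0.0, -1.0, 0.001], [-1.0, -0.0, -0.0], [0.0, -0.001, -1.0]]
wrist_force: [1.1, 0.1, 6.2]
gripper_width: 0.008
gripper_force: 3.0
```

At 6.2 N and z = 85 mm the tool is on the cushion, so blue is fully in. I'll lift and move above green.

Emit:
step_arm(
  linear=[
    [0,0,-8],
    [0,0,-30],
    [0,0,-50],
    [0,0,-32],
    [40,-9,0],
    [43,-9,0],
    [0,0,0],
    [0,0,0],
  ],
  delta_rot=[
    [0,0,0],
    [0,0,0],
    [0,0,0],
    [0,0,0],
    [0,0,0],
    [0,0,0],
    [0,0,0],
    [0,0,0],
  ],
  grip=[0,0,0,0,0,0,0,0],
)

```text
time_s: 10.65
tcp_pos: [0.5029, -0.1738, 0.2038]
ee_rot: [[-0.001, -1.0, -0.002], [-1.0, 0.001, 0.001], [-0.001, 0.002, -1.0]]
wrist_force: [-0.0, -0.1, -0.3]
gripper_width: 0.003
gripper_force: 0.0
```

```bash
python3 - <<'E'
from h import *
s=sense(); print(s['time_s'],s['tcp_pos'],s['wrist_force'])
c=look('wrist',['pump_top','pump_base','filter'])
for q in silhouettes('wrist','pump_top')[:1]: print(q['score'],q['point'],atz(c,q['point'],.098,s))
d=look('side',['meter_top','meter_base','pump_top'])
g=lambda i:cv2.resize(i,(400,300))
cv2.imwrite('pics/w3.png',np.hstack([g(c['img']),g(d['img'][150:270,220:380])])[:,:,::-1])
E
```

```text
10.65 [ 0.50290164 -0.17382677  0.203821  ] [-0.02205927 -0.12407989 -0.30946706]
wrist pump_top 0.61 [241.6 194.3] [ 0.5068 -0.1717  0.098 ]
wrist pump_base 0.75 [242.1 183.1] [ 0.5067 -0.1745  0.07  ]
wrist filter 0.61 [260.5 260.2] [ 0.4838 -0.0492  0.    ]
0.72 [243.6, 191.2] [ 0.50494209 -0.17466955  0.098     ]
side meter_top 0.54 [296.9 199.8] [ 0.4724 -0.0551  0.098 ]
side meter_base 0.77 [292.9 203.1] [ 0.4923 -0.0815  0.07  ]
side pump_top 0.5 [304.8 177.1] [ 0.5002 -0.1697  0.098 ]
side pump_top 0.16 [286.9 223.1] [0.4526 0.0421 0.098 ]
```

View pics/w3.png

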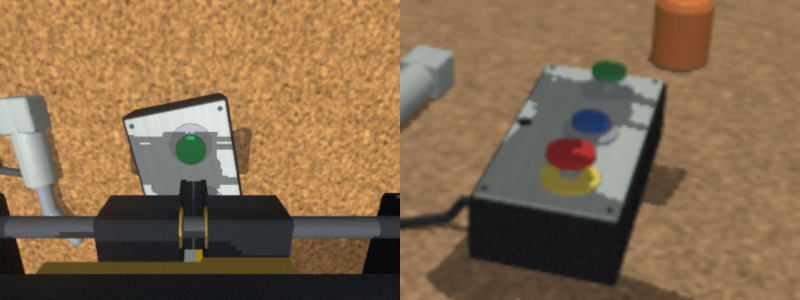

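Blue sits visibly lower than red and green, and green is at (190,149) in the half-size wrist view, close under the tool. The tool shifts 2 mm in +x before descending on green.

Emit:
step_arm(
  linear=[
    [0,-2,20],
    [0,0,35],
    [0,0,30],
    [0,0,10],
    [0,0,4],
    [0,0,3],
    [0,0,3],
    [0,0,3],
    [0,0,3],
    [0,0,3],
  ],
  delta_rot=[
    [0,0,0],
    [0,0,0],
    [0,0,0],
    [0,0,0],
    [0,0,0],
    [0,0,0],
    [0,0,0],
    [0,0,0],
    [0,0,0],
    [0,0,0],
  ],
  grip=[0,0,0,0,0,0,0,0,0,0],
)

```text
time_s: 12.35
tcp_pos: [0.5064, -0.174, 0.0908]
ee_rot: [[0.0, -1.0, 0.001], [-1.0, -0.0, -0.0], [0.0, -0.001, -1.0]]
wrist_force: [0.7, -0.2, 2.7]
gripper_width: 0.004
gripper_force: 1.3
```

Emit:
step_arm(
  linear=[
    [0,0,2],
    [0,0,2],
    [0,0,1],
    [0,0,0],
    [0,0,0],
  ],
  delta_rot=[
    [0,0,0],
    [0,0,0],
    [0,0,0],
    [0,0,0],
    [0,0,0],
  ],
  grip=[0,0,0,0,0],
)

```text
time_s: 12.98
tcp_pos: [0.5064, -0.174, 0.0861]
ee_rot: [[0.0, -1.0, 0.001], [-1.0, -0.0, -0.0], [0.0, -0.001, -1.0]]
wrist_force: [0.4, -0.0, 5.4]
gripper_width: 0.004
gripper_force: 2.5
```

Emit:
step_arm(
  linear=[
    [0,0,1],
    [0,0,0],
    [0,0,0],
  ],
  delta_rot=[
    [0,0,0],
    [0,0,0],
    [0,0,0],
  ],
  grip=[0,0,0],
)

```text
time_s: 13.35
tcp_pos: [0.5064, -0.174, 0.0852]
ee_rot: [[0.0, -1.0, 0.001], [-1.0, -0.0, -0.0], [0.0, -0.001, -1.0]]
wrist_force: [0.6, 0.1, 6.3]
gripper_width: 0.008
gripper_force: 3.0
```

Green is also on its cushion, at 6.3 N. I'll retract straight up.

Emit:
step_arm(
  linear=[
    [0,0,-8],
    [0,0,-30],
    [0,0,-50],
    [0,0,-50],
    [0,0,-25],
    [0,0,0],
    [0,0,0],
  ],
  delta_rot=[
    [0,0,0],
    [0,0,0],
    [0,0,0],
    [0,0,0],
    [0,0,0],
    [0,0,0],
    [0,0,0],
  ],
  grip=[0,0,0,0,0,0,0],
)

```text
time_s: 14.22
tcp_pos: [0.5048, -0.1737, 0.2459]
ee_rot: [[-0.0, -1.0, -0.003], [-1.0, 0.0, 0.001], [-0.001, 0.003, -1.0]]
wrist_force: [0.6, -1.2, -0.6]
gripper_width: 0.009
gripper_force: 0.0
```

```bash
python3 - <<'E'
from h import *
s=sense(); print(s['time_s'],s['tcp_pos'],s['wrist_force'])
c=capture('scene');d=capture('side')
g=lambda i:cv2.resize(i,(400,300))
cv2.imwrite('pics/f.png',np.hstack([g(c['img']),g(d['img'][150:270,220:380])])[:,:,::-1])
E
```

```text
14.225 [ 0.50477324 -0.17370629  0.24590834] [ 0.57052582 -1.22289428 -0.59429124]
```

View pics/f.png

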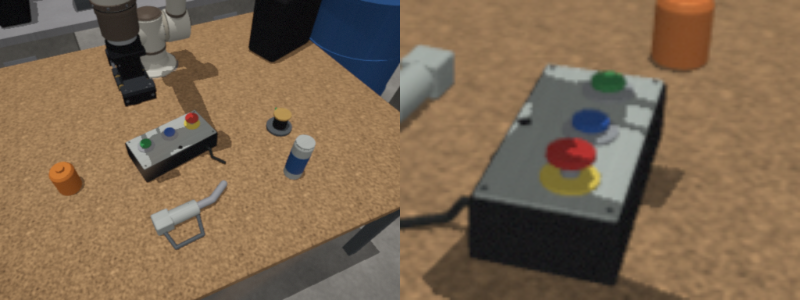

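Both blue and green are down, red is out, the bystanders are where they stood, and the arm is clear.

```bash
python3 -c "
from station import finish_job; print(finish_job())"
```

```text
the job is handed in; nothing more can be done
None
```

The job is handed in: I touched the brass pad at about 2.4 N, then pushed the blue button and the green button fully in (about 6 N each). The red stop button and the filter, spray can and nozzle were left alone, and the arm finished clear of everything at about 14 s.

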